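Nest the matching tumblers, sort out the one with a false bottom

ROBOT

A 6-joint arm with a two-finger parallel gripper is mounted at the origin on a cart in front of the work surface, level with it; the furniture and walls round the work are solid. World frame = base frame: x ahead of the robot, y to its left, z up, the work surface at z = 0. Lengths are in mm, angles in rad, forces in N, time in s.
With the tool pointing down it reaches from about 350 to 850 mm from the base axis. Payload 8.1 kg.
Tool frame: the origin (TCP) lies midway between the tips of the shut fingers; the grasp point (between the pads) lies behind it (manip.grip_depth is the z of the grasp point in the tool frame, in mm); z points along the fingers, y is the line along which they close (so a half turn about z gives the same grasp; the last joint's range is limited). The gripper opens to 85 mm and grips with 20 to 120 N. Pads are 22 mm wide; open, the fingers measure 114 mm over their backs; the gripper's body (76 mm by 85 mm) begins 54 mm behind the grasp point. The pads swing forward as they close: fully open they stand 13 mm farther back than shut.
Start: joints at [1.179, 0.13, 1.488, -0, 1.523, -0.085], TCP at [181.184, 571.994, 205.492] pointing down, gripper open.
Joint ranges: [-2.96, 2.96], [-0.89, 2.26], [0.02, 2.5], [-1.34, 4.48], [0, 2.73], [-2.66, 2.66]. Speed limits (rad/s): [2.39, 2.39, 2.79, 3.14, 3.14, 3.14].

INTERFACE

Orientations are given as a 3x3 rotation matrix whose columns are the frame's x, y, z axes.
In Python, from cell import manip, read_camera gives the robot as it stands. The module is installed in compiled form; this text tells all that it offers.
- The arm moves only by the tool carry_out, never from a script. Its argument "targets" is a list of rows, each a list of 7 numbers: the shift along the tool's x, y, z each as a share of 0.02 m, from -1 to 1, then the turn, a rotation vector about the tool's x, y, z each as a share of 4 degrees, from -1 to 1, then the opening, from 0 (shut) to 1 (fully open). In form: [[tx, ty, tz, ax, ay, az, fingers], ...]. A call has 1 to 10 rows; each row shifts and turns the commanded pose from where the row before left it, along the tool's axes as they then stand; what a row does not reach is not made up. A row lasts 1/12 s, in which the tool goes at most 41.7 mm and 7.16 degrees, less where a joint would pass 70% of its speed; a pose out of reach is approached as far as the arm can. A call with a number of a shift or a turn outside -1 to 1 is refused whole. A call with a gripper value outside its range is refused whole. The fingers move at their own pace and stop on an object; "squeeze" is the grip in N (left out, the last holds). Time passes only in rows, so rows that do not move let the fingers close. It gives the time, the measured TCP pose, the force, the opening and the grip force at its end, in the units of the state.
- manip.read_state(): the state, without advancing time (a new reading comes with each control period).
- read_camera(name): name is "scene" or "top" or "wrist"; returns a dict with "image" (420x560x3 uint8, blue, green, red), "z_map" (420x560 float32, mm along the optical axis (not along the pixel's ray), 0 where there is no reading), "vfov" (degrees; the focal length in pixels is half the picture's height over the tangent of half this angle, whatever the lens; pixels are square), "cx", "cy" (the principal point, pixels), "origin" and "rotation" of the camera in the world. Camera axes: x right, y down, z forward; pixel columns grow to the right and rows downward; lengths in mm; the calibration is good to about 2 mm. A picture is of the moment at which its call begins.
- manip.finish_job(): hands the job in; it is judged then, once.
The state is a dict: "t": time; "joint_pos": joint angles; "joint_vel": joint speeds; "joint_torque": joint torques, N m; "position": TCP position; "eef_rot": TCP orientation; "contact_force": force on the tool from outside, world axes, zero at the start; "wrist_torque": the same for the moment, N m; "finger_gap": finger opening in mm; "grasp_force": force on a finger pad.
Only numpy, scipy, OpenCV 4.12 (cv2) and the standard library are available. Lean on these libraries where they do the work, as an engineer would, in place of code of your own. Each camera call takes 0.05 s, during which the arm holds its last target. There are 200 camera calls.

TASK

Of the three red tumblers standing about upside down, set the two that match, still upside down, over the one on the black mat so that each goes down fully home in one straight stack there. The third looks the same but has a false bottom and will not go down, which only trying it gently will show: stand that one upside down, flat on the floor of the grey tray. Never force a tumbler onto another, and leave everything else on the counter where it is.

Things in the scene. Friction and masses are not known exactly. Their poses are not given: they have to be found in the camera images.
- stack_base: The first tumbler of the stack, of the matching kind, loose on the black mat: red plastic tumbler standing upside down, 90 mm high. Lower 60 mm: conical wall 2.5 mm thick, outside diameter 88 mm at the mouth, 62 mm at its top; then a 3 mm shoulder and a solid straight foot, 51 mm across, 27 mm high: grip there from above. Origin: centre of the mouth's underside; z up.
- tumbler_1: One of three tumblers to try, same outside, origin and axes as stack_base. A matching one is hollow 60 mm deep: set over another it stops with its mouth 30 mm above the mouth below, with 2 to 4 mm play all round.
- tumbler_2: One of three tumblers to try, like tumbler_1 from outside. Exactly one of tumbler_1, 2 and 3, not told which, has a false bottom: hollow only 30 mm deep, so over another it stops with its mouth 60 mm above the mouth below. The weight does not tell.
- tumbler_3: One of three tumblers to try, like tumbler_1 from outside, same origin and axes; it may be a matching one or the one with the false bottom.
- mat: Round black rubber bar mat, 130 mm across, 4 mm thick, fixed to the counter, under the first tumbler. Origin: centre of its underside, z up.
- tray: Shallow grey open tray, 170 mm (its x) by 150 mm (its y), 20 mm high, walls and floor 4 mm thick, fixed to the counter. Origin: centre of its underside, z up.
- dip_cup: Bystander, loose: small white dip cup with lid, 69 mm across, 34 mm high. Origin: centre of its underside.
- card_stand: Bystander, loose: clear holder with cards, 48 x 96 x 57 mm. Origin: centre of its underside.
- table_sign: Bystander, loose: green number card on a thin post with a round foot, 56 x 75 mm, 174 mm high. Origin: centre of its underside.
Not all that is in view belongs to the job. Leave any brown or turquoise look-alike of the tumbler_2 alone.

How it is judged (in metres and radians):
At the end, for the whole second after the job is handed in: The two matching tumblers nest over the first, in any order, each 26 to 34 mm above the one below, within 7 mm of its axis; the first stands on the mat within 50 mm of its centre; the third stands mouth down, flat on the tray floor; all within 0.08 rad of upright, at rest (((horizontal distance between tumbler_1 and stack_base below 0.007 m and z of tumbler_1 in the frame of stack_base between 0.026 and 0.034 m and horizontal distance between tumbler_2 and tumbler_1 below 0.007 m and z of tumbler_2 in the frame of tumbler_1 between 0.026 and 0.034 m and horizontal distance between tumbler_3 and tray below 0.065 m and z of tumbler_3 in the frame of tray below 0.01 m) or (horizontal distance between tumbler_1 and stack_base below 0.007 m and z of tumbler_1 in the frame of stack_base between 0.026 and 0.034 m and horizontal distance between tumbler_3 and tumbler_1 below 0.007 m and z of tumbler_3 in the frame of tumbler_1 between 0.026 and 0.034 m and horizontal distance between tumbler_2 and tray below 0.065 m and z of tumbler_2 in the frame of tray below 0.01 m) or (horizontal distance between tumbler_2 and stack_base below 0.007 m and z of tumbler_2 in the frame of stack_base between 0.026 and 0.034 m and horizontal distance between tumbler_1 and tumbler_2 below 0.007 m and z of tumbler_1 in the frame of tumbler_2 between 0.026 and 0.034 m and horizontal distance between tumbler_3 and tray below 0.065 m and z of tumbler_3 in the frame of tray below 0.01 m) or (horizontal distance between tumbler_2 and stack_base below 0.007 m and z of tumbler_2 in the frame of stack_base between 0.026 and 0.034 m and horizontal distance between tumbler_3 and tumbler_2 below 0.007 m and z of tumbler_3 in the frame of tumbler_2 between 0.026 and 0.034 m and horizontal distance between tumbler_1 and tray below 0.065 m and z of tumbler_1 in the frame of tray below 0.01 m) or (horizontal distance between tumbler_3 and stack_base below 0.007 m and z of tumbler_3 in the frame of stack_base between 0.026 and 0.034 m and horizontal distance between tumbler_1 and tumbler_3 below 0.007 m and z of tumbler_1 in the frame of tumbler_3 between 0.026 and 0.034 m and horizontal distance between tumbler_2 and tray below 0.065 m and z of tumbler_2 in the frame of tray below 0.01 m) or (horizontal distance between tumbler_3 and stack_base below 0.007 m and z of tumbler_3 in the frame of stack_base between 0.026 and 0.034 m and horizontal distance between tumbler_2 and tumbler_3 below 0.007 m and z of tumbler_2 in the frame of tumbler_3 between 0.026 and 0.034 m and horizontal distance between tumbler_1 and tray below 0.065 m and z of tumbler_1 in the frame of tray below 0.01 m)) and horizontal distance between stack_base and mat below 0.05 m and height (world z) of stack_base below 0.01 m and angle between each of stack_base, tumbler_1, tumbler_2, tumbler_3's own z axis and vertical below 0.08 rad and linear speed of each of stack_base, tumbler_1, tumbler_2, tumbler_3 below 0.02 m/s); the robot touches nothing.
It fails at once if a tumbler is pressed onto another with more than 80 N (contact force between stack_base and tumbler_1 above 80 N or contact force between any of stack_base, tumbler_1 and tumbler_2 above 80 N or contact force between any of stack_base, tumbler_1, tumbler_2 and tumbler_3 above 80 N).
It fails at once if a bystander is moved by more than 25 mm (distance of any of dip_cup, card_stand, table_sign from where it was at the start of the episode above 0.025 m).
It also fails if it takes over 72 s, if anything falls off the work surface, if the arm or the gripper's body presses on something with over 40 N, if the wrist force passes 120 N, or if a joint passes its speed limit or range.

## Working session

There is one attempt and no reset: what is moved stays moved. The work goes in short steps, Python scripts to look and compute and a tool call to move; the robot and the scene stay as the last step left them, time stands still between calls to the robot, and variables do not carry over. Pictures are saved under pics/ and viewed, at most 10 in all, crops included, and the job is handed in when it is done.

Besides the shell and the picture viewer there is one more tool, called after "Request:" as name(argument=value, ...) on one line, values as JSON. carry_out: Moves the arm, as the interface text tells. Its arguments: {"type":"object","properties":{"targets":{"type":"array"},"squeeze":{"type":"number"}},"required":["targets"]}

```bash
mkdir -p pics
cat > h.py <<'E'
import numpy as np, cv2
from cell import manip, read_camera
def pts(c):
    h,w=c["z_map"].shape; f=h/2/np.tan(np.radians(c["vfov"])/2)
    v,u=np.mgrid[:h,:w]; z=c["z_map"]
    P=np.stack([(u-c["cx"])/f*z,(v-c["cy"])/f*z,z],-1)
    W=P@np.array(c["rotation"]).T+np.array(c["origin"]); W[z==0]=np.nan
    return W
E
python3 - <<'E'
from h import *
a=read_camera("top"); b=read_camera("scene")
cv2.imwrite("pics/a.png",a["image"]);cv2.imwrite("pics/b.png",b["image"])
W=pts(a); np.save("W.npy",W)
print(a["origin"],a["rotation"],a["vfov"])
hsv=cv2.cvtColor(a["image"],cv2.COLOR_BGR2HSV)
H,S,V=cv2.split(hsv)
m=(((H<8)|(H>172))&(S>120)&(V>60))
m2=(m&(W[...,2]>80)&(W[...,2]<105)).astype(np.uint8)
n,l,s,c=cv2.connectedComponentsWithStats(m2)
for i in range(1,n):
    if s[i,4]>30:
        p=W[l==i]; print(c[i],s[i],p.min(0).round(),p.max(0).round(),((p.min(0)+p.max(0))/2).round(1))
s=manip.read_state(); print(s, manip.grip_depth)
E
```

```text
[ 175.00204965 -110.89898128 1211.60180901] [[ 0.27303077 -0.92045098  0.27968589]
 [-0.96200225 -0.26196879  0.07696771]
 [ 0.00242397 -0.29007301 -0.95700145]] 55.61845063167243
[226.26160338 217.12236287] [218 209  18  17 237] [431.  91.  80.] [482. 141.  96.] [457. 116.  88.]
[318.01260504 237.50420168] [310 229  17  18 238] [ 446. -184.   80.] [ 496. -134.   97.] [ 471.2 -158.8   88.7]
[381.91254753 249.8365019 ] [373 241  19  19 263] [ 459. -370.   81.] [ 510. -319.  101.] [ 484.3 -344.3   90.8]
{'t': 0.1, 'joint_pos': array([ 1.17860629e+00,  1.31102852e-01,  1.48917152e+00,  1.56922199e-05,
        1.52303197e+00, -8.53761457e-02]), 'joint_vel': array([-0.00032366, -0.00200925, -0.00388694, -0.00125805,  0.00045044,
        0.00029624]), 'joint_torque': array([ 1.61020813e-03, -5.70957720e+01, -5.01939690e+01, -6.96659208e-05,
        8.24944640e-03, -3.01557179e-05]), 'position': array([180.96169891, 571.4826853 , 204.5384814 ]), 'eef_rot': array([[-9.53300399e-01,  3.02023013e-01, -6.69479765e-04],
       [ 3.02023711e-01,  9.53299108e-01, -1.57758770e-03],
       [ 1.61746674e-04, -1.70611374e-03, -9.99998532e-01]]), 'contact_force': array([ 0.12763687, -0.03677103,  0.62814905]), 'wrist_torque': array([ 0.00772537, -0.06337991, -0.0376253 ]), 'grasp_force': 0.0, 'finger_gap': 85.50582969417619} -18.700000000000003
```

View pics/a.png

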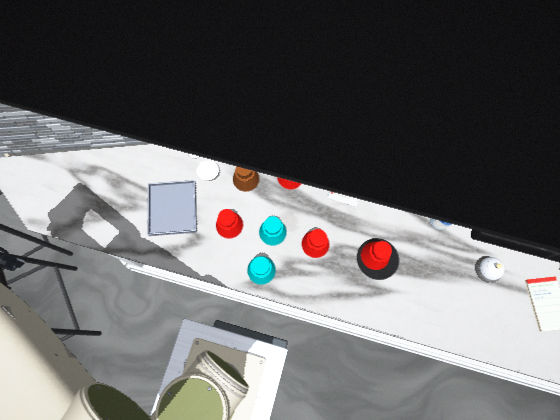

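View pics/b.png

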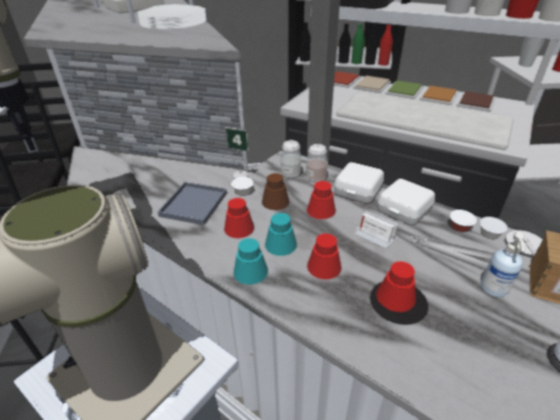

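The top view shows the tray at (172,208), red tumblers at (228,222) and (316,242), the base on the mat at (380,256), and a third red tumbler half hidden at (290,183) under something black. The scene view shows that third one at (321,200), with the brown one at (276,191), the card stand at (377,229) and the sign at (240,170). I still need to measure the tray, the third tumbler, the bystanders and the black overhang.

Run:
```python
from h import *
W=np.load("W.npy"); a=cv2.imread("pics/a.png")
for p in [(300,60),(330,180),(450,205),(100,60),(330,200),(250,150)]: print("black",p,W[p[1],p[0]].round())
for n,(u,v) in dict(tray=(172,208),cup=(207,170),mat=(366,270),tm1=(273,226),tm2=(262,264),brown=(246,172),tl=(150,183),tr=(195,181),bl=(149,235),br=(197,234)).items(): print(n,W[v,u].round())
b=read_camera("scene"); X=pts(b); np.save("X.npy",X); print(b["origin"])
H,S,V=cv2.split(cv2.cvtColor(b["image"],cv2.COLOR_BGR2HSV))
m=(((H<8)|(H>172))&(S>120)&(V>50)&(X[...,2]>66)&(X[...,2]<88)).astype(np.uint8)
n,l,s,c=cv2.connectedComponentsWithStats(m)
for i in range(1,n):
    p=X[l==i]
    if s[i,4]>30 and p[0,0]<900:
        r=np.c_[2*p[:,:2],np.ones(len(p))]; q=np.linalg.lstsq(r,(p[:,:2]**2).sum(1),rcond=None)[0]
        print(c[i],s[i,4],"fit",q[:2].round(1),np.sqrt(q[2]+q[:2]@q[:2]).round(1))
for n,(u,v) in dict(cup=(242,184),card=(377,222),sign=(236,140),box=(360,180),tray=(195,200),post=(322,100),hi=(318,30),jar=(290,160),jar2=(318,165)).items(): print(n,X[v,u].round())
# scene points over the counter, z>120
k=np.isfinite(X[...,2])&(X[...,2]>130)&(X[...,0]>250)&(X[...,0]<900)&(abs(X[...,1])<700)
p=X[k]; h=np.histogram2d(p[:,0],p[:,1],bins=[range(250,901,65),range(-700,701,100)])[0]; print(h.astype(int))
```

```text
black (300, 60) [ 224. -102. 1148.]
black (330, 180) [ 224. -115. 1097.]
black (450, 205) [ 224. -150. 1102.]
black (100, 60) [ 225.  -53. 1130.]
black (330, 200) [ 622. -170.    5.]
black (250, 150) [ 223.  -90. 1104.]
tray [457. 306.  11.]
cup [602. 234.  35.]
mat [ 434. -328.    2.]
tm1 [467. -24.  91.]
tm2 [351. -25.  90.]
brown [608. 101.  91.]
tl [514. 398.  24.]
tr [566. 268.   4.]
bl [355. 344.  10.]
br [400. 205.  -0.]
[-143.89534795 -502.25236671  706.60986084]
[321.8018018  192.64864865] 111 fit [665.6 -27.6] 24.0
[237.00862069 210.64655172] 116 fit [454.7 113.4] 23.4
[324.64492754 249.42753623] 138 fit [ 470.6 -160.7] 24.6
[399.30708661 281.14173228] 254 fit [ 485.  -346.3] 26.6
cup [599. 225.  32.]
card [ 649. -213.   53.]
sign [666. 302. 135.]
box [793. -85.  63.]
tray [473. 312.   5.]
post [926. 146. 219.]
hi [927. 174. 429.]
jar [756. 152.  70.]
jar2 [789.  64.  66.]
[[   0    0    0    0    0    0    0    0    0    0    0    0    0    0]
 [   0    0    0    0    0    0    0    0    0    0    0    0    0    0]
 [   0    0    0    0    0    0    0    0    0    0    0    0    0    0]
 [   0    0    0    0    0    0    0    0    0    0    0    0    0    0]
 [   0    0    0    0    0    0    0    0    0    0    0    0   70  785]
 [   0   70    0    0    0    0    0    0    0    0    0  343 2266 1636]
 [   0  168    0    0    0    0    0    0    0  194 2144 2359  305  157]
 [   0    0    0    0    0    0    0    0    0    0  560  172  152  424]
 [   0    0    0    0    0    0    0    0    0    0    0   61  145  329]
 [   0    0    0    0    0    0    0    0    0    0    0    0   41  234]]
```

Request:
carry_out(targets=[[0,0,0,0,0,-1,1],[0,0,0,0,0,-1,1],[0,0,0,0,0,-1,1],[0,0,0,0,0,-1,1],[0,0,0,0,0,-0.39,1],[-0.6,-1,0,0,0,0,1],[-0.6,-1,0,0,0,0,1],[-0.6,-1,0,0,0,0,1],[-0.6,-1,0,0,0,0,1],[-0.6,-1,0,0,0,0,1]], squeeze=40)

```text
t: 0.98
position: [241.4, 470.9, 205.0]
eef_rot: [[-1.0, 0.0, -0.0], [0.0, 1.0, -0.001], [0.0, -0.001, -1.0]]
contact_force: [0.1, 0.7, 0.2]
finger_gap: 85.6
grasp_force: 0.0
```

Request:
carry_out(targets=[[-0.6,-1,0,0,0,0,1],[-0.6,-1,0,0,0,0,1],[-0.6,-1,0,0,0,0,1],[-0.6,-1,0,0,0,0,1],[-0.6,-1,0,0,0,0,1],[-0.6,-1,0,0,0,0,1],[-0.6,-1,0,0,0,0,1],[-0.6,-1,0,0,0,0,1],[-0.6,-1,0,0,0,0,1],[-0.6,-1,0,0,0,0,1]])

```text
t: 1.82
position: [361.3, 270.8, 205.3]
eef_rot: [[-1.0, 0.0, -0.0], [0.0, 1.0, -0.0], [0.0, -0.0, -1.0]]
contact_force: [0.6, -0.2, -0.4]
finger_gap: 85.2
grasp_force: 0.0
```

Request:
carry_out(targets=[[-0.6,-1,0,0,0,0,1],[-0.6,-1,0,0,0,0,1],[-0.6,-1,0,0,0,0,1],[-0.6,-1,0,0,0,0,1],[-0.6,-1,0,0,0,0,1],[-0.6,-1,0,0,0,0,1],[-0.6,-0.8,0,0,0,0,1],[0,0,0,0,0,0,1],[0,0,0,0,0,0,1]])

```text
t: 2.57
position: [445.1, 135.3, 205.2]
eef_rot: [[-1.0, 0.003, -0.001], [0.003, 1.0, 0.0], [0.001, 0.0, -1.0]]
contact_force: [-0.6, -0.7, -0.6]
finger_gap: 85.4
grasp_force: 0.0
```

Run:
```python
from h import *
c=read_camera("wrist"); cv2.imwrite("pics/c.png",c["image"]); s=manip.read_state()
print(s["t"],s["position"],s["eef_rot"].round(3),s["joint_pos"].round(2),c["origin"])
W=pts(c)
H,S,V=cv2.split(cv2.cvtColor(c["image"],cv2.COLOR_BGR2HSV))
m=((H<8)|(H>172))&(S>120)&(V>50)
p=W[m&(W[...,2]>84)&(W[...,2]<96)];print(len(p),p.min(0),p.max(0),(p.min(0)+p.max(0))/2)
# tray from saved top cloud: flat pixels above counter, greyish-blue
T=np.load("W.npy"); a=cv2.imread("pics/a.png"); H,S,V=cv2.split(cv2.cvtColor(a,cv2.COLOR_BGR2HSV))
k=((H>95)&(H<130)&(S>30)&(T[...,0]>300)&(T[...,1]>150)&(T[...,1]<450)).astype(np.uint8)
n,l,st,_=cv2.connectedComponentsWithStats(k); i=1+st[1:,4].argmax(); print(st[i]); print(cv2.minAreaRect(T[l==i][:,:2].astype(np.float32)))
```

```text
2.6167 [444.72153793 135.92263732 205.18605989] [[-1.     0.001 -0.001]
 [ 0.001  1.     0.   ]
 [ 0.001  0.    -1.   ]] [ 0.19 -0.24  1.85  0.    1.54 -1.38] [375.11604241 135.21528801 373.40492448]
2393 [ 431.27863804 -150.67077401   84.02196098] [494.12386883 141.24627825  92.42405553] [462.70125344  -4.71224788  88.22300825]
[ 148  180   49   56 2436]
((458.52166748046875, 305.7181396484375), (170.88693237304688, 148.60549926757812), 20.85821533203125)
```

Request:
carry_out(targets=[[-0.6,-1,0.5,0,0,0,1],[0,0,1,0,0,0,1],[0,0,1,0,0,0,1],[0,0,1,0,0,0,1],[0,0,1,0,0,0,1],[0,0,1,0,0,0,1],[0,0,1,0,0,0,1],[0,0,0.4,0,0,0,1],[0,0,0.2,0,0,0,1],[0,0,0,0,0,0,1]])

```text
t: 3.45
position: [456.3, 116.4, 63.0]
eef_rot: [[-1.0, -0.001, -0.001], [-0.001, 1.0, -0.0], [0.001, -0.0, -1.0]]
contact_force: [0.5, 0.2, 1.1]
finger_gap: 85.6
grasp_force: 0.0
```

Request:
carry_out(targets=[[0,0,0,0,0,0,0.3],[0,0,0,0,0,0,0.3],[0,0,0,0,0,0,0.3],[0,0,0,0,0,0,0.3],[0,0,0,0,0,0,0.3],[0,0,0,0,0,0,0.3]], squeeze=40)

```text
t: 3.95
position: [457.9, 115.6, 64.5]
eef_rot: [[-1.0, 0.0, 0.002], [0.0, 1.0, -0.0], [-0.002, -0.0, -1.0]]
contact_force: [-0.7, -0.1, 2.7]
finger_gap: 25.7
grasp_force: 1.9
```

Run:
```python
from h import *
c=read_camera("wrist"); b=read_camera("scene")
cv2.imwrite("pics/d.png",np.hstack([cv2.resize(c["image"],(400,300)),cv2.resize(b["image"][150:300,150:350],(400,300))]))
s=manip.read_state(); print(s["position"],s["finger_gap"],s["grasp_force"])
```

```text
[457.94026703 115.71377774  64.46763469] 25.60079106500833 3.1065339930864866
```

View pics/d.png

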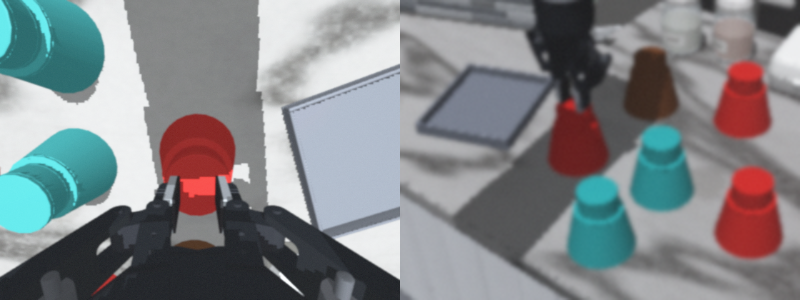

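The picture shows the pads at about (172,185) and (232,185), either side of the red foot. By scale that is about 49 mm apart, which disagrees with the reported 25.7 mm gap. The grip force is also low because I commanded 0.3, so I'll command full closing and check.

Request:
carry_out(targets=[[0,0,0,0,0,0,0],[0,0,0,0,0,0,0],[0,0,0,0,0,0,0],[0,0,0,0,0,0,0]], squeeze=40)

```text
t: 4.38
position: [458.2, 115.6, 64.7]
eef_rot: [[-1.0, 0.001, 0.002], [0.001, 1.0, -0.0], [-0.002, -0.0, -1.0]]
contact_force: [1.1, -1.7, 7.1]
finger_gap: 0.1
grasp_force: 3.7
```

Run:
```python
from h import *
c=read_camera("wrist"); W=pts(c)
cv2.imwrite("pics/e.png",cv2.resize(c["image"][200:380,180:380],(800,600)))
s=manip.read_state(); print(s["position"],s["finger_gap"],s["grasp_force"])
H,S,V=cv2.split(cv2.cvtColor(c["image"],cv2.COLOR_BGR2HSV))
m=((H<8)|(H>172))&(S>120)&(V>50)&(abs(W[...,1]-115)<60)&(abs(W[...,0]-457)<60)
for z in range(0,110,10):
    p=W[m&(abs(W[...,2]-z)<5)]
    if len(p)>5: print("red",z,len(p),p.min(0).round(),p.max(0).round())
d=(S<60)&(W[...,2]>40)&(W[...,2]<140)&(abs(W[...,1]-115)<70)&(abs(W[...,0]-457)<50)
for z in range(45,140,10):
    p=W[d&(abs(W[...,2]-z)<5)]
    if len(p)>5:
        l=p[p[:,1]<115];r=p[p[:,1]>115]; print("fing",z,len(p),l[:,1].max() if len(l) else 0,r[:,1].min() if len(r) else 0)
```

```text
[458.22578985 115.6018288   64.65201315] -0.030983356406657333 3.6209440553648164
red 0 101 [414.  85.  -1.] [497. 159.   5.]
red 10 503 [414.  85.   5.] [462. 166.  15.]
red 20 544 [417.  87.  15.] [463. 165.  25.]
red 30 590 [419.  89.  25.] [462. 163.  35.]
red 40 648 [421.  92.  35.] [461. 161.  45.]
red 50 674 [423.  93.  45.] [461. 159.  55.]
red 60 1800 [425.  96.  55.] [469. 157.  65.]
red 70 327 [431. 102.  65.] [455. 148.  75.]
red 80 356 [432. 104.  75.] [447. 147.  85.]
red 90 3994 [432. 102.  85.] [477. 152.  95.]
red 100 17 [446. 103.  95.] [451. 129. 105.]
fing 45 6 94.70617576918143 160.3248814435281
fing 95 130 114.99854339342342 115.00597118018773
fing 105 471 114.58630965705402 115.01284966573819
fing 115 620 114.64823696344244 115.0464499518146
fing 125 779 114.70710199011421 115.07955391832267
fing 135 1854 114.00508039574385 117.37061938483377
```

View pics/e.png

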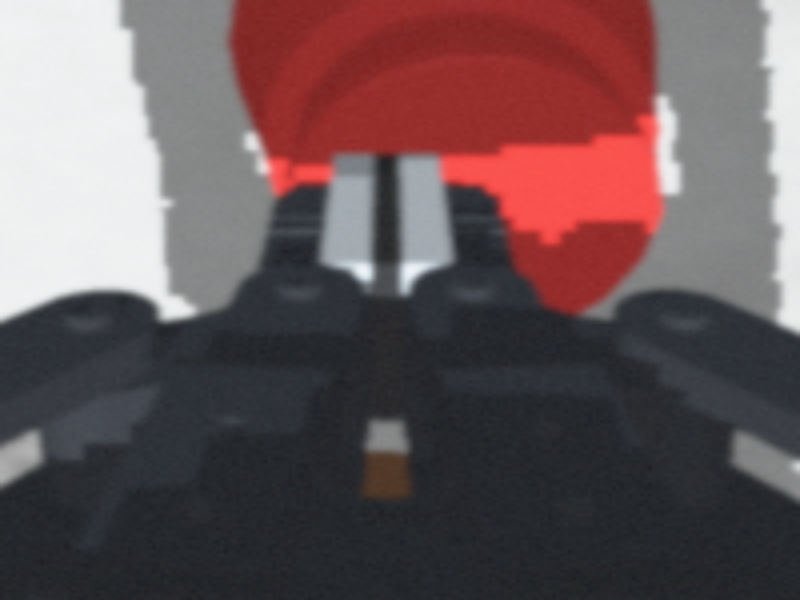

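The fingers are shut on top of the foot: pad tips at image (385,155), measured z≈92, while the reported TCP is 64.7. The tumbler was also dragged about 10 mm in +y. I'll lift clear and measure the tips against the reported TCP.

Request:
carry_out(targets=[[0,0,-1,0,0,0,0],[0,0,-1,0,0,0,0],[0,0,-1,0,0,0,0],[0,0,-1,0,0,0,0],[0,0,-1,0,0,0,0],[0,0,0,0,0,0,0],[0,0,0,0,0,0,0]])

```text
t: 5.02
position: [457.9, 116.2, 164.6]
eef_rot: [[-1.0, 0.0, 0.002], [0.0, 1.0, 0.001], [-0.002, 0.001, -1.0]]
contact_force: [-0.2, -0.2, -0.2]
finger_gap: 0.1
grasp_force: 0.0
```

Run:
```python
from h import *
s=manip.read_state(); P=s["position"]; print(P,s["finger_gap"],s["contact_force"],s["joint_pos"])
c=read_camera("wrist"); b=read_camera("scene")
for n,k in (("w",c),("s",b)):
    W=pts(k); H,S,V=cv2.split(cv2.cvtColor(k["image"],cv2.COLOR_BGR2HSV))
    d=(S<70)&(abs(W[...,1]-P[1])<16)&(abs(W[...,0]-P[0])<16)&(W[...,2]>97)
    p=W[d]; print(n,len(p),np.percentile(p[:,2],[0,1,5,20]) if len(p) else 0)
    if n=="w":print(c["origin"]-P)
    m=((H<8)|(H>172))&(S>120)&(V>50)&(abs(W[...,1]-115)<90)&(abs(W[...,0]-457)<90)
    p=W[m&(W[...,2]>84)&(W[...,2]<96)]; print(p.min(0),p.max(0))
    p=W[m&(W[...,2]>68)&(W[...,2]<86)]; q=np.linalg.lstsq(np.c_[2*p[:,:2],np.ones(len(p))],(p[:,:2]**2).sum(1),rcond=None)[0]; print(q[:2],np.sqrt(q[2]+q[:2]@q[:2]))
cv2.imwrite("pics/f.png",np.hstack([cv2.resize(c["image"],(400,300)),cv2.resize(b["image"][90:240,150:350],(400,300))]))
```

```text
[457.87602742 116.1514464  164.57837186] 0.06925955851029472 [-0.19123347 -0.17800841 -0.22555542] [ 1.39617590e-01 -2.02117452e-01  1.88757359e+00  2.60749533e-04
  1.45367695e+00 -1.43090985e+00]
w 9040 [193.18807857 197.67857363 205.5009564  227.49905876]
[-70.50955193  -0.27843764 168.02449567]
[431.99079175 102.21669698  84.25605881] [481.65682138 152.29820703  92.47595741]
[457.31537488 127.30726976] 25.310343606185974
s 312 [189.82413228 191.93818599 197.68957927 209.88190718]
[432.13748646 101.26472012  84.36860167] [477.56542323 147.36297889  94.00926608]
[456.03281616 125.89791924] 24.277496248596908
```

View pics/f.png

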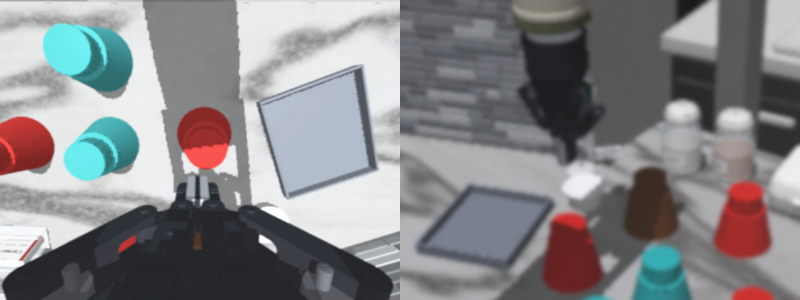

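Both cameras put the shut tips 27 mm above the reported TCP, so my z targets must be 27 mm lower. In the picture the tumbler is upright at (205,135) on the left and unharmed; its centre is now about (457,126.5).

Request:
carry_out(targets=[[0,0.53,0,0,0,0,1],[0,0,0,0,0,0,1],[0,0,0,0,0,0,1],[0,0,1,0,0,0,1],[0,0,1,0,0,0,1],[0,0,1,0,0,0,1],[0,0,1,0,0,0,1],[0,0,1,0,0,0,1],[0,0,1,0,0,0,1],[0,0,0.4,0,0,0,1]])

```text
t: 5.95
position: [454.6, 126.2, 32.2]
eef_rot: [[-1.0, -0.0, -0.005], [-0.0, 1.0, -0.001], [0.005, -0.001, -1.0]]
contact_force: [-0.2, -0.3, -0.6]
finger_gap: 85.3
grasp_force: 0.0
```

Request:
carry_out(targets=[[0,0,0,0,0,0,1],[0,0,0,0,0,0,0],[0,0,0,0,0,0,0],[0,0,0,0,0,0,0],[0,0,0,0,0,0,0],[0,0,0,0,0,0,0],[0,0,0,0,0,0,0]], squeeze=40)

```text
t: 6.53
position: [458.4, 126.7, 37.2]
eef_rot: [[-1.0, 0.0, 0.003], [0.0, 1.0, 0.0], [-0.003, 0.0, -1.0]]
contact_force: [-1.4, -1.7, 7.2]
finger_gap: 49.9
grasp_force: 41.3
```

Request:
carry_out(targets=[[0,0,-0.5,0,0,0,0],[0,0,-1,0,0,0,0],[0,0,-1,0,0,0,0],[0,0,-1,0,0,0,0],[0,0,-1,0,0,0,0],[0,0,-1,0,0,0,0],[0,0,-1,0,0,0,0],[0,0,-1,0,0,0,0],[0,0,-1,0,0,0,0]])

```text
t: 7.28
position: [456.7, 126.5, 207.2]
eef_rot: [[-1.0, 0.0, 0.0], [0.0, 1.0, 0.0], [-0.0, 0.0, -1.0]]
contact_force: [0.6, 0.6, -1.6]
finger_gap: 49.7
grasp_force: 42.1
```

Request:
carry_out(targets=[[-0.05,-0.7,0,0,0,0,0],[-0.05,-1,0,0,0,0,0],[-0.05,-1,0,0,0,0,0],[-0.05,-1,0,0,0,0,0],[-0.05,-1,0,0,0,0,0],[-0.05,-1,0,0,0,0,0],[-0.05,-1,0,0,0,0,0],[-0.05,-1,0,0,0,0,0],[-0.05,-1,0,0,0,0,0],[-0.05,-1,0,0,0,0,0]])

```text
t: 8.12
position: [466.7, -68.4, 206.3]
eef_rot: [[-1.0, 0.0, 0.0], [0.0, 1.0, -0.0], [-0.0, -0.0, -1.0]]
contact_force: [0.5, 0.6, -1.2]
finger_gap: 49.8
grasp_force: 42.2
```

Request:
carry_out(targets=[[-0.05,-1,0,0,0,0,0],[-0.05,-1,0,0,0,0,0],[-0.05,-1,0,0,0,0,0],[-0.05,-1,0,0,0,0,0],[-0.05,-1,0,0,0,0,0],[-0.05,-1,0,0,0,0,0],[-0.05,-1,0,0,0,0,0],[-0.05,-1,0,0,0,0,0],[-0.05,-1,0,0,0,0,0],[-0.05,-1,0,0,0,0,0]])

```text
t: 8.95
position: [476.7, -268.4, 206.2]
eef_rot: [[-1.0, 0.0, 0.0], [0.0, 1.0, -0.0], [-0.0, -0.0, -1.0]]
contact_force: [0.9, 0.3, -2.2]
finger_gap: 49.6
grasp_force: 42.2
```

Request:
carry_out(targets=[[-0.1,-1,0,0,0,0,0],[-0.1,-1,0,0,0,0,0],[-0.1,-1,0,0,0,0,0],[-0.1,-0.6,0,0,0,0,0],[0,0,0,0,0,0,0],[0,0,0,0,0,0,0],[0,0,0,0,0,0,0]])

```text
t: 9.53
position: [484.9, -338.7, 205.6]
eef_rot: [[-1.0, 0.0, -0.0], [0.0, 1.0, 0.001], [0.0, 0.001, -1.0]]
contact_force: [-0.4, -0.5, -1.9]
finger_gap: 49.5
grasp_force: 42.2
```

```bash
cat > look.py <<'E'
from h import *
import sys
def foot(cam,zlo,zhi,x0,y0,R=45):
    W=pts(cam); H,S,V=cv2.split(cv2.cvtColor(cam["image"],cv2.COLOR_BGR2HSV))
    m=((H<8)|(H>172))&(S>120)&(V>40)&(np.hypot(W[...,0]-x0,W[...,1]-y0)<R)&(W[...,2]>zlo)&(W[...,2]<zhi)
    p=W[m]
    if len(p)<20: return len(p)
    q=np.linalg.lstsq(np.c_[2*p[:,:2],np.ones(len(p))],(p[:,:2]**2).sum(1),rcond=None)[0]
    return len(p),q[:2].round(1),np.sqrt(q[2]+q[:2]@q[:2]).round(1)
E
python3 - <<'E'
from look import *
s=manip.read_state(); P=s["position"]; print(s["t"],P,s["finger_gap"],s["grasp_force"],s["contact_force"],s["joint_pos"][5])
for n in("scene","top","wrist"):
    c=read_camera(n)
    print(n,"base",foot(c,72,90,485,-345),"held mouth",foot(c,P[2]-37,P[2]-27,P[0],P[1],60),"held foot",foot(c,P[2]+30,P[2]+45,P[0],P[1],60))
E
```

```text
9.5333 [ 484.87910726 -338.66204129  205.55911333] 49.53871825294821 42.24306014366448 [-0.43697544 -0.52523721 -1.8719142 ] -2.267399953435796
scene base (141, array([ 484.5, -346.1]), np.float64(24.9)) held mouth (182, array([ 482.5, -339.7]), np.float64(41.5)) held foot (163, array([ 482.5, -339.4]), np.float64(24.3))
top base 0 held mouth 5 held foot (41, array([ 484.1, -335.5]), np.float64(25.7))
wrist base 0 held mouth (531, array([ 483.1, -338.3]), np.float64(41.9)) held foot (966, array([ 484.6, -338.4]), np.float64(25.7))
```

Request:
carry_out(targets=[[-0.08,-0.33,0,0,0,0,0],[0,0,0.5,0,0,0,0],[0,0,0.6,0,0,0,0],[0,0,0.6,0,0,0,0],[0,0,0.6,0,0,0,0],[0,0,0.6,0,0,0,0],[0,0,0.6,0,0,0,0],[0,0,0.5,0,0,0,0],[0,0,0.4,0,0,0,0],[0,0,0,0,0,0,0]])

```text
t: 10.52
position: [485.4, -345.2, 114.8]
eef_rot: [[-1.0, 0.0, -0.003], [0.0, 1.0, 0.002], [0.003, 0.002, -1.0]]
contact_force: [-1.1, 0.1, -2.3]
finger_gap: 49.4
grasp_force: 42.2
```

Request:
carry_out(targets=[[0,0,0.15,0,0,0,0],[0,0,0.15,0,0,0,0],[0,0,0.15,0,0,0,0],[0,0,0.15,0,0,0,0],[0,0,0.15,0,0,0,0],[0,0,0,0,0,0,0]])

```text
t: 11.02
position: [486.2, -345.9, 101.8]
eef_rot: [[-1.0, 0.0, -0.001], [0.0, 1.0, 0.001], [0.001, 0.001, -1.0]]
contact_force: [-0.3, 0.2, -2.0]
finger_gap: 49.4
grasp_force: 42.2
```

Request:
carry_out(targets=[[0,0,0.1,0,0,0,0],[0,0,0.1,0,0,0,0],[0,0,0.1,0,0,0,0],[0,0,0,0,0,0,0]])

```text
t: 11.35
position: [487.9, -346.7, 101.3]
eef_rot: [[-1.0, 0.0, 0.003], [0.0, 1.0, -0.002], [-0.003, -0.002, -1.0]]
contact_force: [-7.8, 8.2, 25.1]
finger_gap: 49.4
grasp_force: 45.3
```

A stops at 101 mm with 25 N, so its mouth is at z≈64, exactly the false-bottom height. It goes to the tray.

Request:
carry_out(targets=[[0,0,-0.5,0,0,0,0],[0,0,-0.6,0,0,0,0],[0,0,-1,0,0,0,0],[0,0,-1,0,0,0,0],[0,0,-1,0,0,0,0],[0,0,-1,0,0,0,0],[0,0,-0.5,0,0,0,0],[0,0,0,0,0,0,0]])

```text
t: 12.02
position: [487.9, -347.3, 212.3]
eef_rot: [[-1.0, 0.0, 0.004], [0.0, 1.0, -0.004], [-0.004, -0.004, -1.0]]
contact_force: [0.8, -1.0, -1.4]
finger_gap: 49.8
grasp_force: 42.3
```

Run:
```python
from look import *
s=manip.read_state(); P=s["position"]; print(s["t"],P,s["finger_gap"],s["contact_force"])
c=read_camera("scene"); print("base",foot(c,72,90,485,-345),"B",foot(c,68,86,471,-160),"C",foot(c,68,86,665,-28),"held",foot(c,P[2]+30,P[2]+45,P[0],P[1],60))
```

```text
12.0167 [ 487.9448124  -347.34362197  212.25677223] 49.75134350896391 [ 0.80310549 -1.02907331 -1.37390797]
base (150, array([ 484.3, -346.2]), np.float64(24.7)) B (114, array([ 470.8, -160.7]), np.float64(24.6)) C (88, array([665.3, -27.8]), np.float64(23.5)) held (169, array([ 485.4, -347.9]), np.float64(24.4))
```

Request:
carry_out(targets=[[0.04,0.7,0,0,0,0,0],[0.04,1,0,0,0,0,0],[0.04,1,0,0,0,0,0],[0.04,1,0,0,0,0,0],[0.04,1,0,0,0,0,0],[0.04,1,0,0,0,0,0],[0.04,1,0,0,0,0,0],[0.04,1,0,0,0,0,0],[0.04,1,0,0,0,0,0],[0.04,1,0,0,0,0,0]])

```text
t: 12.9
position: [477.5, -150.8, 206.4]
eef_rot: [[-1.0, 0.0, -0.003], [0.0, 1.0, 0.001], [0.003, 0.001, -1.0]]
contact_force: [-0.2, 0.4, -1.4]
finger_gap: 49.6
grasp_force: 42.2
```

Request:
carry_out(targets=[[0.04,1,0,0,0,0,0],[0.04,1,0,0,0,0,0],[0.04,1,0,0,0,0,0],[0.04,1,0,0,0,0,0],[0.04,1,0,0,0,0,0],[0.04,1,0,0,0,0,0],[0.04,1,0,0,0,0,0],[0.04,1,0,0,0,0,0],[0.04,1,0,0,0,0,0],[0.04,1,0,0,0,0,0]])

```text
t: 13.73
position: [469.5, 48.8, 206.5]
eef_rot: [[-1.0, 0.0, -0.003], [0.0, 1.0, -0.0], [0.003, -0.0, -1.0]]
contact_force: [0.9, -0.0, -1.9]
finger_gap: 49.6
grasp_force: 42.2
```

Request:
carry_out(targets=[[0.04,1,0,0,0,0,0],[0.04,1,0,0,0,0,0],[0.04,1,0,0,0,0,0],[0.04,1,0,0,0,0,0],[0.04,1,0,0,0,0,0],[0.04,1,0,0,0,0,0],[0.04,1,0,0,0,0,0],[0.04,1,0,0,0,0,0],[0.04,1,0,0,0,0,0],[0.04,1,0,0,0,0,0]])

```text
t: 14.57
position: [461.6, 248.5, 206.3]
eef_rot: [[-1.0, 0.0, -0.003], [0.0, 1.0, -0.001], [0.003, -0.001, -1.0]]
contact_force: [-0.1, 0.4, -1.6]
finger_gap: 49.5
grasp_force: 42.2
```

Request:
carry_out(targets=[[0.08,1,0,0,0,0,0],[0.08,1,0,0,0,0,0],[0.04,0.9,0,0,0,0,0],[0,0,0.5,0,0,0,0],[0,0,1,0,0,0,0],[0,0,1,0,0,0,0],[0,0,1,0,0,0,0],[0,0,1,0,0,0,0],[0,0,1,0,0,0,0],[0,0,0,0,0,0,0]])

```text
t: 15.4
position: [454.6, 303.1, 91.5]
eef_rot: [[-1.0, 0.001, -0.009], [0.001, 1.0, -0.005], [0.009, -0.005, -1.0]]
contact_force: [0.1, -0.9, -2.8]
finger_gap: 49.3
grasp_force: 42.3
```

Request:
carry_out(targets=[[0,0,0.8,0,0,0,0],[0,0,0.8,0,0,0,0],[0,0,0.5,0,0,0,0],[0,0,0,0,0,0,0],[0,0,0,0,0,0,0]])

```text
t: 15.82
position: [458.1, 305.4, 56.1]
eef_rot: [[-1.0, 0.0, -0.002], [0.0, 1.0, -0.001], [0.002, -0.001, -1.0]]
contact_force: [0.2, 0.7, -1.0]
finger_gap: 49.3
grasp_force: 42.3
```

Request:
carry_out(targets=[[0,0,0.3,0,0,0,0],[0,0,0.2,0,0,0,0],[0,0,0.2,0,0,0,0],[0,0,0.05,0,0,0,0],[0,0,0,0,0,0,0]])

```text
t: 16.23
position: [458.8, 306.0, 41.6]
eef_rot: [[-1.0, 0.0, 0.0], [0.0, 1.0, 0.0], [-0.0, 0.0, -1.0]]
contact_force: [0.5, 0.3, -2.5]
finger_gap: 49.4
grasp_force: 42.3
```

Request:
carry_out(targets=[[0,0,0.02,0,0,0,1],[0,0,0,0,0,0,1],[0,0,0,0,0,0,1],[0,0,0,0,0,0,1],[0,0,0,0,0,0,1]])

```text
t: 16.65
position: [458.9, 306.0, 41.3]
eef_rot: [[-1.0, 0.0, 0.0], [0.0, 1.0, 0.0], [-0.0, 0.0, -1.0]]
contact_force: [-0.2, -0.8, 0.9]
finger_gap: 85.2
grasp_force: 0.0
```

Request:
carry_out(targets=[[0,0,-0.5,0,0,0,1],[0,0,-1,0,0,0,1],[0,0,-1,0,0,0,1],[0,0,-1,0,0,0,1],[-0.03,-1,-1,0,0,0,1],[-0.03,-1,0,0,0,0,1],[-0.03,-1,0,0,0,0,1],[-0.03,-1,0,0,0,0,1],[-0.03,-1,0,0,0,0,1],[-0.03,-1,0,0,0,0,1]])

```text
t: 17.48
position: [462.4, 185.1, 132.1]
eef_rot: [[-1.0, 0.0, 0.001], [0.0, 1.0, 0.0], [-0.001, 0.0, -1.0]]
contact_force: [0.8, 0.1, 0.7]
finger_gap: 85.3
grasp_force: 0.0
```

Request:
carry_out(targets=[[-0.03,-1,0,0,0,0,1],[-0.03,-1,0,0,0,0,1],[-0.03,-1,0,0,0,0,1],[-0.03,-1,0,0,0,0,1],[-0.03,-1,0,0,0,0,1],[-0.03,-1,0,0,0,0,1],[-0.03,-1,0,0,0,0,1],[-0.03,-1,0,0,0,0,1],[-0.03,-1,0,0,0,0,1],[-0.03,-1,0,0,0,0,1]])

```text
t: 18.32
position: [468.4, -15.1, 132.1]
eef_rot: [[-1.0, 0.0, 0.001], [0.0, 1.0, -0.0], [-0.001, -0.0, -1.0]]
contact_force: [0.1, 0.6, -0.3]
finger_gap: 84.9
grasp_force: 0.0
```

Request:
carry_out(targets=[[-0.03,-1,0,0,0,0,1],[-0.03,-1,0,0,0,0,1],[-0.03,-1,0,0,0,0,1],[-0.03,-1,0,0,0,0,1],[-0.03,-1,0,0,0,0,1],[-0.03,-1,0,0,0,0,1],[-0.03,-1,0,0,0,0,1],[0,-0.3,0,0,0,0,1],[0,0,0,0,0,0,1],[0,0,0,0,0,0,1]])

```text
t: 19.15
position: [472.4, -159.8, 131.5]
eef_rot: [[-1.0, 0.001, 0.0], [0.001, 1.0, 0.0], [-0.0, 0.0, -1.0]]
contact_force: [-0.6, 0.5, 0.5]
finger_gap: 85.6
grasp_force: 0.0
```

Run:
```python
from look import *
s=manip.read_state(); P=s["position"]; print(s["t"],P,s["finger_gap"],s["contact_force"])
c=read_camera("scene"); print("tray A",foot(c,74,90,458,306))
c=read_camera("wrist"); print("B",foot(c,68,86,471,-160))
```

```text
19.15 [ 472.37623531 -159.8404062   131.48376604] 85.5686072087086 [-0.57044085  0.49998993  0.49179358]
tray A (75, array([455.1, 302.9]), np.float64(22.1))
B (233, array([ 471.6, -159.8]), np.float64(25.3))
```

Request:
carry_out(targets=[[0,0,0.7,0,0,0,1],[0,0,1,0,0,0,1],[0,0,1,0,0,0,1],[0,0,1,0,0,0,1],[0,0,0.6,0,0,0,1],[0,0,0.4,0,0,0,1],[0,0,0,0,0,0,1],[0,0,0,0,0,0,1]])

```text
t: 19.92
position: [472.5, -159.8, 37.4]
eef_rot: [[-1.0, -0.0, -0.0], [-0.0, 1.0, 0.0], [0.0, 0.0, -1.0]]
contact_force: [-0.6, -1.1, -0.0]
finger_gap: 85.6
grasp_force: 0.0
```

Request:
carry_out(targets=[[0,0,0,0,0,0,0],[0,0,0,0,0,0,0],[0,0,0,0,0,0,0],[0,0,0,0,0,0,0],[0,0,0,0,0,0,0],[0,0,0,0,0,0,0]], squeeze=40)

```text
t: 20.42
position: [473.3, -160.6, 38.4]
eef_rot: [[-1.0, 0.0, 0.002], [0.0, 1.0, -0.001], [-0.002, -0.001, -1.0]]
contact_force: [-0.9, 0.4, 6.4]
finger_gap: 49.6
grasp_force: 41.3
```

Request:
carry_out(targets=[[0,0,-0.5,0,0,0,0],[0,0,-1,0,0,0,0],[0,0,-1,0,0,0,0],[0,0,-1,0,0,0,0],[0,0,-1,0,0,0,0],[0,0,-1,0,0,0,0],[0,-0.3,-1,0,0,0,0],[-0.07,-1,-0.6,0,0,0,0],[-0.07,-1,0,0,0,0,0],[-0.07,-1,0,0,0,0,0]])

```text
t: 21.25
position: [477.3, -227.1, 181.4]
eef_rot: [[-1.0, -0.0, 0.003], [-0.0, 1.0, -0.002], [-0.003, -0.002, -1.0]]
contact_force: [-0.0, 0.4, -1.4]
finger_gap: 49.6
grasp_force: 42.1
```

Request:
carry_out(targets=[[-0.07,-1,0,0,0,0,0],[-0.07,-1,0,0,0,0,0],[-0.07,-1,0,0,0,0,0],[-0.07,-1,0,0,0,0,0],[-0.07,-1,0,0,0,0,0],[-0.07,-1,0,0,0,0,0],[0,0,0,0,0,0,0],[0,0,0,0,0,0,0]])

```text
t: 21.92
position: [484.5, -346.7, 179.2]
eef_rot: [[-1.0, 0.002, -0.0], [0.002, 1.0, 0.0], [0.0, 0.0, -1.0]]
contact_force: [0.7, 0.9, -2.4]
finger_gap: 49.5
grasp_force: 42.2
```

Run:
```python
from look import *
s=manip.read_state(); P=s["position"]; print(s["t"],P,s["finger_gap"],s["contact_force"])
c=read_camera("scene"); print("base",foot(c,72,90,485,-345),"held",foot(c,P[2]+30,P[2]+45,P[0],P[1],60),foot(c,P[2]-37,P[2]-27,P[0],P[1],60))
```

```text
21.9167 [ 484.46022604 -346.7413822   179.20595474] 49.52136731596546 [ 0.68322118  0.86294475 -2.40350962]
base (143, array([ 483.6, -346.2]), np.float64(24.4)) held (149, array([ 481.6, -347.3]), np.float64(24.4)) (189, array([ 481.6, -347.5]), np.float64(41.6))
```

Request:
carry_out(targets=[[-0.1,0.05,0,0,0,0,0],[0,0,0.6,0,0,0,0],[0,0,0.8,0,0,0,0],[0,0,0.8,0,0,0,0],[0,0,0.6,0,0,0,0],[0,0,0.4,0,0,0,0],[0,0,0.2,0,0,0,0],[0,0,0.2,0,0,0,0],[0,0,0,0,0,0,0]])

```text
t: 22.72
position: [486.8, -344.9, 106.7]
eef_rot: [[-1.0, 0.0, -0.0], [0.0, 1.0, 0.0], [0.0, 0.0, -1.0]]
contact_force: [0.1, 0.4, -1.3]
finger_gap: 49.5
grasp_force: 42.2
```

Request:
carry_out(targets=[[0,0,0.15,0,0,0,0],[0,0,0.15,0,0,0,0],[0,0,0.15,0,0,0,0],[0,0,0.15,0,0,0,0],[0,0,0,0,0,0,0]])

```text
t: 23.13
position: [486.6, -344.9, 94.4]
eef_rot: [[-1.0, 0.0, -0.001], [0.0, 1.0, 0.001], [0.001, 0.001, -1.0]]
contact_force: [0.5, 0.3, -1.4]
finger_gap: 49.6
grasp_force: 42.2
```

Request:
carry_out(targets=[[0,0,0.2,0,0,0,0],[0,0,0.2,0,0,0,0],[0,0,0.2,0,0,0,0],[0,0,0.15,0,0,0,0],[0,0,0,0,0,0,0]])

```text
t: 23.55
position: [486.3, -344.6, 78.9]
eef_rot: [[-1.0, 0.0, -0.001], [0.0, 1.0, 0.001], [0.001, 0.001, -1.0]]
contact_force: [1.0, 0.1, -1.6]
finger_gap: 49.2
grasp_force: 42.2
```

Request:
carry_out(targets=[[0,0,0.1,0,0,0,0],[0,0,0.1,0,0,0,0],[0,0,0.1,0,0,0,0],[0,0,0,0,0,0,0]])

```text
t: 23.88
position: [486.7, -344.9, 73.6]
eef_rot: [[-1.0, 0.0, -0.0], [0.0, 1.0, 0.0], [0.0, 0.0, -1.0]]
contact_force: [1.0, 0.5, -1.3]
finger_gap: 49.2
grasp_force: 42.2
```

Nearly home, about 1 mm to go, with no resistance. One more small step, release, rise, then over to C at (666,-28).

Request:
carry_out(targets=[[0,0,0.05,0,0,0,0],[0,0,0,0,0,0,0],[0,0,0,0,0,0,1],[0,0,0,0,0,0,1],[0,0,0,0,0,0,1],[0,0,0,0,0,0,1],[0,0,0,0,0,0,1]])

```text
t: 24.47
position: [487.0, -345.2, 73.3]
eef_rot: [[-1.0, 0.0, 0.0], [0.0, 1.0, -0.0], [-0.0, -0.0, -1.0]]
contact_force: [1.1, 0.1, 0.0]
finger_gap: 85.3
grasp_force: 0.0
```

Request:
carry_out(targets=[[0,0,-0.5,0,0,0,1],[0,0,-1,0,0,0,1],[0,0,-1,0,0,0,1],[0,0,-1,0,0,0,1],[0,0,-1,0,0,0,1],[0,0,-1,0,0,0,1],[-0.55,1,0,0,0,0,1],[-0.55,1,0,0,0,0,1],[-0.55,1,0,0,0,0,1],[-0.55,1,0,0,0,0,1]])

```text
t: 25.3
position: [531.5, -264.5, 184.3]
eef_rot: [[-1.0, 0.001, 0.001], [0.001, 1.0, -0.001], [-0.001, -0.001, -1.0]]
contact_force: [-0.2, 0.5, 0.2]
finger_gap: 85.2
grasp_force: 0.0
```

Request:
carry_out(targets=[[-0.55,1,0,0,0,0,1],[-0.55,1,0,0,0,0,1],[-0.55,1,0,0,0,0,1],[-0.55,1,0,0,0,0,1],[-0.55,1,0,0,0,0,1],[-0.55,1,0,0,0,0,1],[-0.55,1,0,0,0,0,1],[-0.55,1,0,0,0,0,1],[-0.55,1,0,0,0,0,1],[-0.55,1,0,0,0,0,1]])

```text
t: 26.13
position: [641.6, -64.1, 184.1]
eef_rot: [[-1.0, 0.0, 0.001], [0.0, 1.0, -0.0], [-0.001, -0.0, -1.0]]
contact_force: [-0.8, -0.7, 0.1]
finger_gap: 85.2
grasp_force: 0.0
```

Request:
carry_out(targets=[[-0.6,1,0,0,0,0,1],[-0.6,0.9,0,0,0,0,1],[0,0,0,0,0,0,1],[0,0,0,0,0,0,1],[0,0,0,0,0,0,1]])

```text
t: 26.55
position: [664.8, -27.5, 183.5]
eef_rot: [[-1.0, 0.0, 0.0], [0.0, 1.0, -0.0], [-0.0, -0.0, -1.0]]
contact_force: [-0.2, 0.3, -0.1]
finger_gap: 85.4
grasp_force: 0.0
```

Run:
```python
from look import *
s=manip.read_state(); P=s["position"]; print(s["t"],P,s["finger_gap"],s["contact_force"],s["joint_pos"].round(2))
c=read_camera("scene"); print("stack top",foot(c,100,120,485,-345),"C",foot(c,68,86,666,-28)); W=pts(c)
d=W[np.hypot(W[...,0]-485,W[...,1]+345)<30]; print("top z",np.nanmax(d[:,2]), np.nanpercentile(d[:,2],98))
c=read_camera("wrist"); print("C",foot(c,68,86,666,-28)); W=pts(c)
cv2.imwrite("pics/g.png",c["image"])
```

```text
26.55 [664.84996679 -27.52888894 183.49954223] 85.41541141686464 [-0.18426624  0.27039142 -0.09510299] [-0.12  0.32  1.31 -0.    1.51 -1.69]
stack top (169, array([ 484. , -345.8]), np.float64(24.4)) C (84, array([665. , -27.6]), np.float64(23.5))
top z 127.96445555131379 126.2820224970013
C (136, array([667.2, -25.9]), np.float64(25.3))
```

View pics/g.png

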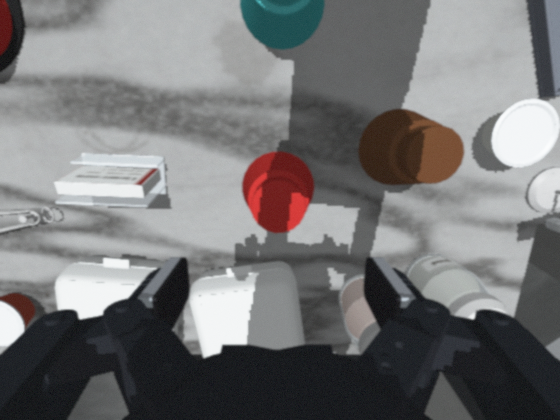

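The stack top is at about 125 mm, so B is fully home. The picture shows C alone at (278,190), with the boxes, jars and brown tumbler clear of the fingers.

Request:
carry_out(targets=[[-0.1,0.05,0.5,0,0,0,1],[0,0,1,0,0,0,1],[0,0,1,0,0,0,1],[0,0,1,0,0,0,1],[0,0,1,0,0,0,1],[0,0,1,0,0,0,1],[0,0,1,0,0,0,1],[0,0,0.5,0,0,0,1],[0,0,0.25,0,0,0,1],[0,0,0,0,0,0,1]])

```text
t: 27.48
position: [665.8, -26.4, 36.5]
eef_rot: [[-1.0, 0.001, -0.003], [0.001, 1.0, 0.0], [0.003, 0.0, -1.0]]
contact_force: [-0.2, -0.0, -0.4]
finger_gap: 85.3
grasp_force: 0.0
```

Request:
carry_out(targets=[[0,0,0,0,0,0,1],[0,0,0,0,0,0,0],[0,0,0,0,0,0,0],[0,0,0,0,0,0,0],[0,0,0,0,0,0,0],[0,0,0,0,0,0,0],[0,0,0,0,0,0,0]], squeeze=40)

```text
t: 28.07
position: [668.0, -26.4, 39.8]
eef_rot: [[-1.0, 0.0, 0.002], [0.0, 1.0, -0.0], [-0.002, -0.0, -1.0]]
contact_force: [-1.0, 0.2, 6.0]
finger_gap: 49.4
grasp_force: 41.4
```

Request:
carry_out(targets=[[0,0,-0.5,0,0,0,0],[0,0,-1,0,0,0,0],[0,0,-1,0,0,0,0],[0,0,-1,0,0,0,0],[0,0,-1,0,0,0,0],[0,0,-1,0,0,0,0],[0,0,-1,0,0,0,0],[0,0,-1,0,0,0,0],[0.4,-0.7,-1,0,0,0,0],[0.57,-1,-0.2,0,0,0,0]])

```text
t: 28.9
position: [649.5, -59.0, 217.3]
eef_rot: [[-1.0, -0.002, 0.006], [-0.002, 1.0, -0.0], [-0.006, -0.0, -1.0]]
contact_force: [1.3, -0.2, 0.6]
finger_gap: 49.5
grasp_force: 41.8
```

Request:
carry_out(targets=[[0.57,-1,0,0,0,0,0],[0.57,-1,0,0,0,0,0],[0.57,-1,0,0,0,0,0],[0.57,-1,0,0,0,0,0],[0.57,-1,0,0,0,0,0],[0.57,-1,0,0,0,0,0],[0.57,-1,0,0,0,0,0],[0.57,-1,0,0,0,0,0],[0.57,-1,0,0,0,0,0],[0.57,-1,0,0,0,0,0]])

```text
t: 29.73
position: [532.7, -260.8, 212.7]
eef_rot: [[-1.0, 0.0, 0.0], [0.0, 1.0, -0.0], [-0.0, -0.0, -1.0]]
contact_force: [0.9, -0.0, -1.0]
finger_gap: 49.4
grasp_force: 41.8
```

Request:
carry_out(targets=[[0.57,-1,0,0,0,0,0],[0.57,-1,0,0,0,0,0],[0.57,-1,0,0,0,0,0],[0.57,-1,0,0,0,0,0],[0.2,-0.3,0,0,0,0,0],[0,0,0,0,0,0,0],[0,0,0,0,0,0,0],[0,0,0,0,0,0,0]])

```text
t: 30.4
position: [484.4, -345.1, 212.2]
eef_rot: [[-1.0, -0.0, 0.0], [-0.0, 1.0, 0.001], [-0.0, 0.001, -1.0]]
contact_force: [1.1, -0.5, -1.3]
finger_gap: 49.5
grasp_force: 41.8
```

Run:
```python
from look import *
s=manip.read_state(); P=s["position"]; print(s["t"],P,s["finger_gap"],s["contact_force"])
c=read_camera("scene"); print("stack",foot(c,100,120,485,-345),"held",foot(c,P[2]+30,P[2]+45,P[0],P[1],60),foot(c,P[2]-37,P[2]-27,P[0],P[1],60))
```

```text
30.4 [ 484.43708192 -345.09960359  212.22539181] 49.47067841626666 [ 1.05529756 -0.49147093 -1.32561339]
stack (160, array([ 484.3, -345.6]), np.float64(24.5)) held (169, array([ 482.7, -345.8]), np.float64(24.5)) (196, array([ 482.1, -346.1]), np.float64(40.9))
```

Request:
carry_out(targets=[[-0.09,0.01,0,0,0,0,0],[0,0,0.6,0,0,0,0],[0,0,0.8,0,0,0,0],[0,0,0.8,0,0,0,0],[0,0,0.6,0,0,0,0],[0,0,0.4,0,0,0,0],[0,0,0.2,0,0,0,0],[0,0,0.2,0,0,0,0],[0,0,0,0,0,0,0]])

```text
t: 31.2
position: [485.6, -345.8, 139.6]
eef_rot: [[-1.0, 0.0, -0.0], [0.0, 1.0, 0.0], [0.0, 0.0, -1.0]]
contact_force: [-1.1, -0.2, -0.8]
finger_gap: 49.4
grasp_force: 41.8
```

Request:
carry_out(targets=[[0,0,0.15,0,0,0,0],[0,0,0.15,0,0,0,0],[0,0,0.15,0,0,0,0],[0,0,0.15,0,0,0,0],[0,0,0,0,0,0,0]])

```text
t: 31.62
position: [485.4, -345.7, 127.3]
eef_rot: [[-1.0, 0.0, -0.001], [0.0, 1.0, 0.001], [0.001, 0.001, -1.0]]
contact_force: [0.2, 0.2, -1.0]
finger_gap: 49.0
grasp_force: 41.8
```

Request:
carry_out(targets=[[0,0,0.2,0,0,0,0],[0,0,0.2,0,0,0,0],[0,0,0.2,0,0,0,0],[0,0,0.2,0,0,0,0],[0,0,0.15,0,0,0,0],[0,0,0,0,0,0,0]])

```text
t: 32.12
position: [485.2, -345.4, 107.9]
eef_rot: [[-1.0, 0.0, -0.001], [0.0, 1.0, 0.001], [0.001, 0.001, -1.0]]
contact_force: [-1.1, -0.1, -2.6]
finger_gap: 49.6
grasp_force: 41.8
```

Request:
carry_out(targets=[[0,0,0.1,0,0,0,0],[0,0,0.08,0,0,0,0],[0,0,0,0,0,0,0]])

```text
t: 32.37
position: [485.6, -345.8, 105.2]
eef_rot: [[-1.0, 0.0, -0.0], [0.0, 1.0, 0.0], [0.0, 0.0, -1.0]]
contact_force: [-0.1, 0.2, -0.8]
finger_gap: 49.8
grasp_force: 41.8
```

Request:
carry_out(targets=[[0,0,0.07,0,0,0,0],[0,0,0,0,0,0,0],[0,0,0,0,0,0,0]])

```text
t: 32.62
position: [485.7, -345.9, 104.1]
eef_rot: [[-1.0, 0.0, 0.0], [0.0, 1.0, -0.0], [-0.0, -0.0, -1.0]]
contact_force: [0.9, -0.5, -0.9]
finger_gap: 49.4
grasp_force: 41.8
```

Request:
carry_out(targets=[[0,0,0,0,0,0,1],[0,0,0,0,0,0,1],[0,0,0,0,0,0,1],[0,0,0,0,0,0,1],[0,0,0,0,0,0,1],[0,0,-0.5,0,0,0,1],[0,0,-1,0,0,0,1],[0,0,-1,0,0,0,1],[0,0,-1,0,0,0,1],[0,0,-1,0,0,0,1]])

```text
t: 33.45
position: [485.7, -345.9, 195.9]
eef_rot: [[-1.0, 0.0, 0.0], [0.0, 1.0, -0.0], [-0.0, -0.0, -1.0]]
contact_force: [0.3, -0.5, 0.2]
finger_gap: 85.2
grasp_force: 0.0
```

Request:
carry_out(targets=[[0.5,1,-1,0,0,0,1],[0.5,1,0,0,0,0,1],[0.5,1,0,0,0,0,1],[0.5,1,0,0,0,0,1],[0.5,1,0,0,0,0,1],[0.5,1,0,0,0,0,1],[0,0,0,0,0,0,1],[0,0,0,0,0,0,1],[0,0,0,0,0,0,1],[0,0,0,0,0,0,1]])

```text
t: 34.28
position: [426.1, -226.5, 214.6]
eef_rot: [[-1.0, 0.001, 0.001], [0.001, 1.0, -0.001], [-0.001, -0.001, -1.0]]
contact_force: [-0.0, 0.2, 0.3]
finger_gap: 85.1
grasp_force: 0.0
```

Run:
```python
from look import *
s=manip.read_state(); print(s["t"],s["position"],s["contact_force"])
c=read_camera("scene"); W=pts(c)
print("upper",foot(c,134,149,485,-345),"lower skirts",foot(c,5,32,485,-345,60),foot(c,36,60,485,-345,60),foot(c,66,90,485,-345,60))
d=W[np.hypot(W[...,0]-485,W[...,1]+345)<30]; print("top z",np.nanpercentile(d[:,2],[96,98,100]))
print("tray",foot(c,76,92,458,306)); d=W[np.hypot(W[...,0]-458,W[...,1]-306)<26]; print(np.nanpercentile(d[:,2],[95,98,100]))
cv2.imwrite("pics/h.png",c["image"])
```

```text
34.2833 [ 426.07369568 -226.54927453  214.5568252 ] [-0.02882734  0.23659712  0.2953745 ]
upper (137, array([ 484.3, -346.4]), np.float64(24.8)) lower skirts (359, array([ 485.1, -346.1]), np.float64(41.7)) (335, array([ 484.6, -345.8]), np.float64(40.9)) (398, array([ 483.4, -346.8]), np.float64(39.9))
top z [155.7720334  156.32373792 156.84159372]
tray (70, array([455.6, 302.7]), np.float64(22.1))
[96.00346496 96.71075135 97.8240767 ]
```

View pics/h.png

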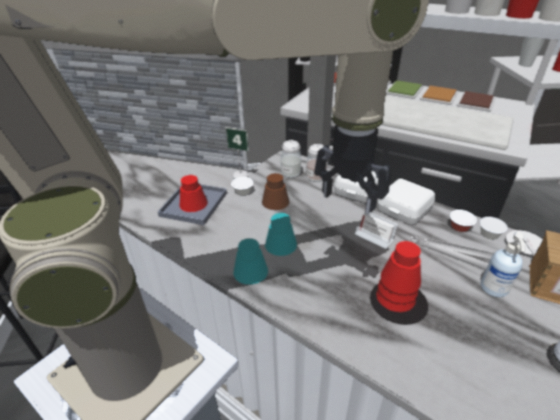

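The picture shows a straight three-tumbler stack on the mat at (402,282) with its top at z≈154, and the false one flat in the tray at (193,195). The bystanders haven't moved and the gripper is clear.

```bash
python3 -c "
from cell import manip; print(manip.finish_job())"
```

```text
the job is handed in; nothing more can be done
None
```

I handed the job in at about 34 s: the two matching tumblers are fully home in one straight stack on the mat, and the false-bottomed one (it stopped at about 25 N) stands upside down in the tray, after a first grasp missed and slid it about 10 mm.

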